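Hardness check on a relief tile

ROBOT

A 6-joint arm with a two-finger parallel gripper is mounted at the origin on the work surface. World frame = base frame: x ahead of the robot, y to its left, z up, the work surface at z = 0. Lengths are in mm, angles in rad, forces in N, time in s.
With the tool pointing down it reaches from about 300 to 775 mm from the base axis. Payload 14.6 kg.
Tool frame: the origin (TCP) lies between the finger pads; the fingertips stand 19 mm ahead of it and the grasp point (between the pads) is the TCP (manip.tcp_to_tips is the distance from the TCP to the fingertips, in mm); x points along the fingers, z is the direction in which the jaws open and shut, and the axes are right-handed (so a half turn about x gives the same grasp; the last joint's range is limited). The gripper opens to 94 mm and grips with 3 to 60 N. Pads are 16 mm wide; open, the fingers measure 119 mm over their backs; the gripper's body (75 mm by 177 mm) begins 78 mm behind the grasp point.
Start: joints at [-1.276, 0.3, 1.521, -0, 1.321, -0.067], TCP at [194.67, -514.386, 224.446] pointing down, gripper open.
Joint ranges: [-3.03, 3.03], [-0.79, 2.21], [0.23, 2.52], [-1.04, 4.18], [0, 3.07], [-2.55, 2.55]. Speed limits (rad/s): [2.22, 2.22, 2.57, 3.14, 3.14, 3.14].

INTERFACE

Orientations are given as [roll, pitch, yaw] about the fixed x, y, z axes, in that order (R = Rz(yaw) Ry(pitch) Rx(roll)).
In Python, from cell import manip gives the robot as it stands.
- The arm moves only by the tool jog_arm, never from a script. Its argument "moves" is a list that holds one entry, the list of rows, each a list of 6 numbers: the shift along the world's x, y, z in mm, then the turn, a rotation vector about the world's x, y, z in degrees. In form: [[[dx, dy, dz, wx, wy, wz], ...]]. A call has 1 to 5 rows; each row shifts and turns the pose as measured when the row begins; what a row does not reach is not made up. A row lasts 1/10 s, in which the tool goes at most 50 mm and 8.59 degrees, less where a joint would pass 70% of its speed; a pose out of reach is approached as far as the arm can. A call is refused whole if a number of a shift passes 50 or a number of a turn 8.59, either way. A call with a gripper value outside its range is refused whole. "gripper" is the opening, from -1 (shut) to 1 (fully open), set as the call begins (left out, the last holds). The fingers move at their own pace and stop on an object; "squeeze" is the grip in N (left out, the last holds). Time passes only in rows, so rows that do not move let the fingers close. It gives the time, the measured TCP pose, the force and the opening at its end, in the units of the state.
- manip.read_state(): the state, without advancing time (a new reading comes with each control period).
- manip.camera(name): name is "scene" or "top" or "wrist"; returns (picture, depth): 480x640x3 uint8, blue, green, red; 480x640 float32, mm along the optical axis (not along the pixel's ray), 0 where there is no reading.
- manip.camera_params(name): a dict with "fx", "fy", "cx", "cy" (pixels), "dist" ([k1, k2, p1, p2, k3] as OpenCV has them; the pictures are not rectified), "rvec" (rotation vector, rad) and "tvec" (3), from world to camera coordinates, as OpenCV has them. Camera axes: x right, y down, z forward; pixel columns grow to the right and rows downward; lengths in mm; the calibration is good to about 2 mm. A picture is of the moment at which its call begins: read the wrist's pose just before it. camera_params takes no time and is no camera call; for the wrist camera it gives the pose at the moment of the call.
- manip.sign_off(): hands the job in, once; it reports no verdict.
The state is a dict: "clock": time; "joints": joint angles; "qd": joint speeds; "effort": joint torques, N m; "eef_pos": TCP position; "eef_rot": TCP orientation; "wrist_force": force on the tool from outside, world axes, zero at the start; "moment": the same for the moment, N m; "finger_gap": finger opening in mm.
Only numpy, scipy, OpenCV 4.12 (cv2) and the standard library are available. Lean on these libraries where they do the work, as an engineer would, in place of code of your own. Each camera call takes 0.05 s, during which the arm holds its last target. There are 200 camera calls.

TASK

Lift the yellow spring gauge up and off its hook, without dropping it, and hold its tip on the red dot of the relief tile, with the gauge square to the tile's sloping face and pressed gently so that its spring plunger is pushed about half way in, never rammed to its stop. Finish still gripping the gauge steadily like that, and leave the tile's slope, the jar, the figurine and the wooden modelling knife as they are.

Things in the scene. Friction and masses are not known exactly. Their poses are not given: they have to be found in the camera images.
- gauge: Spring gauge, 0.15 kg, hung tip down. Origin: on its axis at the handle's top; z up the axis. Yellow handle 18 (x) x 26 (y) mm, z -60 to 0; dark barrel 20 mm dia to z -92; red plunger, 8 mm ball tip, to z -118. On top a steel loop 10 x 26 mm, flush with the handle's y faces, to z 28; window 18 wide, 24 high (z 0 to 24), hook wire through it along x. Grip across y at z 0, astride the wire.
- plunger (a joint): Travel of the gauge's plunger into its barrel: 0 m free, 0.016 m at its stop. The spring gives 400 N/m without preload, so half way in (0.008 m) is 3.2 N.
- gauge_tip (a point): Lowest point of the plunger's ball tip, on the gauge's axis, 118 mm below the gauge's origin when free; z along the gauge's axis, up the gauge.
- stand: Fixed hook stand. Origin on the table under the hanging gauge, z up. Base plate 110 x 110 x 14 mm (x 20 to 130), post 14 mm dia at x +80, 223 mm high. Level wire 5 mm dia at 215 mm height runs from the post to -x, over the origin, to x -19 mm where its end turns up 5 mm. To free the gauge raise it about 12 mm (8 to 17), then draw it to the stand's -x.
- easel: Fixed wooden rest that carries the tile: base 210 x 210 x 18 mm, two side cheeks up to 113 mm high at x +45, y +-100 mm. Origin on the table under its middle, z up; the tile's hinge lies along y at x -90 mm, 30 mm high, so the tile slopes up towards +x and faces up and towards -x.
- tile: Grey fired relief tile 160 x 160 mm on a plywood board 180 x 180 mm, on a stiff friction hinge that stays as set, sloping 0.15 to 0.5 rad. Origin at the middle of the hinge line on the near edge; x up the slope, y along the hinge, z square out of the face; flat face at z 28 mm, reliefs up to 5 mm higher, none within 25 mm of the dot.
- dot (a point): Centre of the red dot, 20 mm in diameter, flat on the tile's face (95, 25, 28 mm in the tile's frame); z square out of the face, x up the slope.
- jar: Bystander: blue glaze jar, 52 mm in diameter, 75 mm high; origin at the centre of its underside.
- figurine: Bystander: small terracotta figurine, 52 mm in diameter, 99 mm high; origin at the centre of its underside.
- knife: Bystander: flat wooden modelling knife, 160 x 22 x 8 mm, lying along its x; origin at the centre of its underside.
Things that resemble listed ones, but are neither listed nor needed, are in the scene too. Of the things that look like the gauge, the largest one is meant.

How it is judged:
By the outcome, as a careful person would: the job done as asked, in the order asked, and still so for the second after the job is handed in, while the arm keeps its last pose, push and grip.
It also fails if it takes over 51 s, if anything falls off the work surface, if the arm or the gripper's body presses on something with over 40 N, if the wrist force passes 120 N, or if a joint passes its speed limit or range.

## Working session

There is one attempt and no reset: what is moved stays moved. The work goes in short steps, Python scripts to look and compute and a tool call to move; the robot and the scene stay as the last step left them, time stands still between calls to the robot, and variables do not carry over. Pictures are saved under pics/ and viewed, about 8 in all and at most 12, crops included, and the job is handed in when it is done.

Besides the shell and the picture viewer there is one more tool, called as name(argument=value, ...), one argument or row to a line, values as JSON. jog_arm: Moves the arm, as the interface text tells. Its arguments: {"type":"object","properties":{"moves":{"type":"array","items":{"type":"array","items":{"type":"array","items":{"type":"number"}}}},"gripper":{"type":"number"},"squeeze":{"type":"number"}},"required":["moves"]}

```bash
mkdir -p pics; cat > h.py <<'E'
import numpy as np, cv2
from cell import manip
from scipy.spatial.transform import Rotation as Ro
def cam(n):
    p=manip.camera_params(n); im,d=manip.camera(n); np.savez(f'{n}.npz',im=im,d=d,p=np.array(p,dtype=object)); return im,d,p
def load(n):
    z=np.load(f'{n}.npz',allow_pickle=True); return z['im'],z['d'],z['p'].item()
def rays(p,uv):
    K=np.array([[p['fx'],0,p['cx']],[0,p['fy'],p['cy']],[0,0,1.]]);uv=np.asarray(uv,float).reshape(-1,1,2)
    n=cv2.undistortPoints(uv,K,np.array(p['dist'],float)).reshape(-1,2)
    R=cv2.Rodrigues(np.array(p['rvec'],float))[0];t=np.array(p['tvec'],float).ravel()
    d=np.c_[n,np.ones(len(n))]@R; return -R.T@t,d   # point = o + depth*d
def pts(p,uv,d):
    uv=np.asarray(uv).reshape(-1,2);o,r=rays(p,uv);z=d[uv[:,1].astype(int),uv[:,0].astype(int)]
    return o+z[:,None]*r
def proj(p,X):
    K=np.array([[p['fx'],0,p['cx']],[0,p['fy'],p['cy']],[0,0,1.]])
    return cv2.projectPoints(np.asarray(X,float).reshape(-1,1,3),np.array(p['rvec'],float),np.array(p['tvec'],float),K,np.array(p['dist'],float))[0].reshape(-1,2)
E
python3 - <<'E'
from h import *
a=cam('scene');b=cam('top')
cv2.imwrite('pics/scene1.png',a[0]);cv2.imwrite('pics/top1.png',b[0])
print(manip.read_state())
for n,(im,d,p) in(('scene',a),('top',b)):
    print(n,{k:np.round(v,3).tolist() for k,v in p.items()},(d>0).mean())
E
```

```text
{'clock': 0.1, 'joints': array([-1.27560326e+00,  3.00398109e-01,  1.52151078e+00,  2.36928121e-05,
        1.32069752e+00, -6.66344345e-02]), 'qd': array([ 0.00086051, -0.00054159, -0.00162707,  0.0002631 , -0.00036927,
        0.00026482]), 'effort': array([ 5.52449983e-04, -5.32644761e+01, -3.53288734e+01,  7.09023373e-02,
        2.35253636e-02, -5.58266095e-05]), 'eef_pos': array([ 194.61430138, -514.19058063,  223.95609543]), 'eef_rot': array([3.05232382, 1.56978231, 1.84334912]), 'wrist_force': array([-0.18522685,  0.43535242, -0.69861929]), 'moment': array([ 0.00715467, -0.00814677, -0.01500709]), 'finger_gap': 93.82733948815972}
scene {'fx': 514.297, 'fy': 514.297, 'cx': 320.422, 'cy': 236.933, 'dist': [-0.13, 0.0, 0.0, 0.0, 0.0], 'rvec': [1.101, 2.497, -0.868], 'tvec': [354.844, -250.305, 1366.445]} 0.9959407552083334
top {'fx': 518.02, 'fy': 518.02, 'cx': 321.92, 'cy': 247.9, 'dist': [-0.03, 0.0, 0.0, 0.0, 0.0], 'rvec': [2.142, -2.03, 0.242], 'tvec': [-3.842, 571.457, 1122.275]} 0.996064453125
```

View pics/scene1.png

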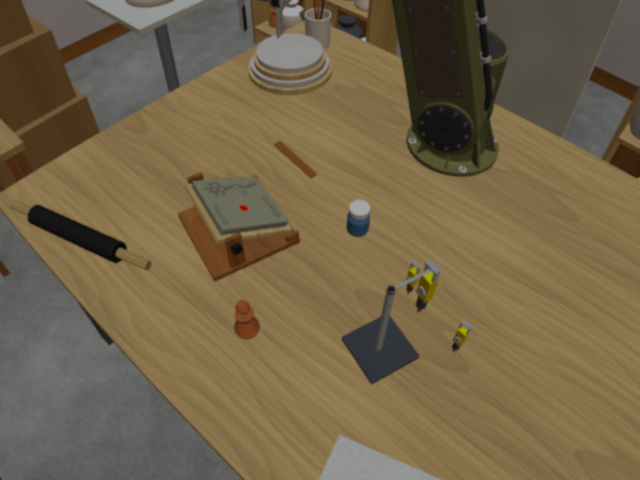

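View pics/top1.png

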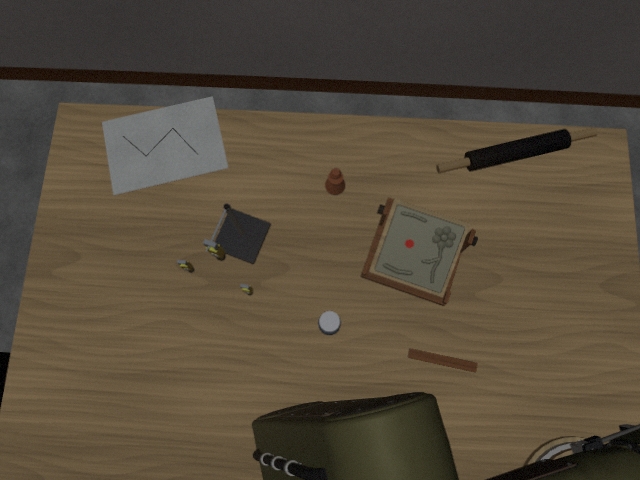

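Scene view: yellow gauge candidates are at (430,283) on the hook wire, (412,277) and (461,336). The tile's dot is at (243,208), the jar at (358,218), the figurine at (246,320) and the knife at (295,158). In the top view the gauge is at (214,249), the decoys at (185,266) and (246,289), the post at (227,207) and the dot at (409,244). The one at (430,283) is the largest and the only one on the wire, so next I measure it and confirm with a crop.

```bash
python3 - <<'E'
from h import *
for n in('scene','top'):
    im,d,p=load(n); hsv=cv2.cvtColor(im,cv2.COLOR_BGR2HSV)
    for nm,lo,hi in(('yel',(24,170,60),(35,255,255)),('red',(0,200,90),(6,255,255)),('red2',(174,180,90),(180,255,255))):
        m=cv2.inRange(hsv,lo,hi);k,l,s,c=cv2.connectedComponentsWithStats(m)
        for i in range(1,k):
            if s[i,4]<8: continue
            v,u=np.where(l==i);P=pts(p,np.c_[u,v],d)
            print(n,nm,s[i].tolist(),c[i].round(1),'med',np.median(P,0).round(0),'min',P.min(0).round(),'max',P.max(0).round())
im,d,p=load('scene')
# tile plane from depth in scene & top
for n,poly in(('scene',[(205,190),(245,183),(275,215),(228,228)]),('top',[(400,215),(455,232),(435,288),(383,268)])):
    im,d,p=load(n);m=np.zeros(d.shape,np.uint8);cv2.fillPoly(m,[np.array(poly)],1)
    v,u=np.where(m>0);P=pts(p,np.c_[u,v],d)
    for _ in range(6):
        c=P.mean(0);nn=np.linalg.svd(P-c,full_matrices=False)[2][2];nn*=np.sign(nn[2]);r=(P-c)@nn;P=P[(r<1.0*r.std()+.3)&(r>-2*r.std()-.3)]
    print(n,'plane c',c.round(1),'n',nn.round(4),'tilt',np.arccos(nn[2]).round(3),'az',np.arctan2(nn[1],nn[0]).round(3),len(P),r.std())
im,d,p=load('top')
for uv in[(227,208),(213,242),(330,322),(336,185),(443,360),(185,266),(246,289)]: print('top',uv,pts(p,[uv],d).round(0))
im,d,p=load('scene')
for uv in[(391,289),(432,266),(436,272),(413,265)]: print('sc',uv,pts(p,[uv],d).round(0))
cv2.imwrite('pics/crop1.png',cv2.resize(im[230:390,330:490],None,fx=3.7,fy=3.7,interpolation=cv2.INTER_CUBIC))
E
```

```text
scene yel [409, 267, 8, 10, 56] [412.3 271.3] med [471. 188.  85.] min [459. 180.  69.] max [477. 197. 100.]
scene yel [420, 272, 18, 30, 246] [428.4 285.2] med [538. 256. 181.] min [385. 196.  -1.] max [1022.  434.  908.]
scene yel [411, 281, 5, 5, 13] [413.5 283.2] med [471. 198.  50.] min [463. 196.  44.] max [474. 199.  60.]
scene yel [456, 326, 12, 17, 108] [462.  332.8] med [519. 336.  84.] min [507. 327.  61.] max [1022.  434.  908.]
scene red [240, 206, 7, 4, 24] [243.2 207.4] med [ 585. -172.   92.] min [ 578. -180.   86.] max [1022.  434.  908.]
scene plane c [ 591.9 -175.    94.1] n [-0.3681  0.0958  0.9248] tilt 0.39 az 2.887 955 0.8717524111692844
top plane c [ 575.1 -178.8   87.6] n [-0.3671  0.1096  0.9237] tilt 0.393 az 2.852 1291 1.177547185199599
top (227, 208) [[608. 223. 219.]]
top (213, 242) [[534. 243. 223.]]
top (330, 322) [[402.  -0.  74.]]
top (336, 185) [[737.   2.  41.]]
top (443, 360) [[ 335. -265.    8.]]
top (185, 266) [[508. 332.  88.]]
top (246, 289) [[464. 191.  83.]]
sc (391, 289) [[612. 224. 219.]]
sc (432, 266) [[531. 247. 221.]]
sc (436, 272) [[536. 259. 221.]]
sc (413, 265) [[398. 155.  -1.]]
```

View pics/crop1.png

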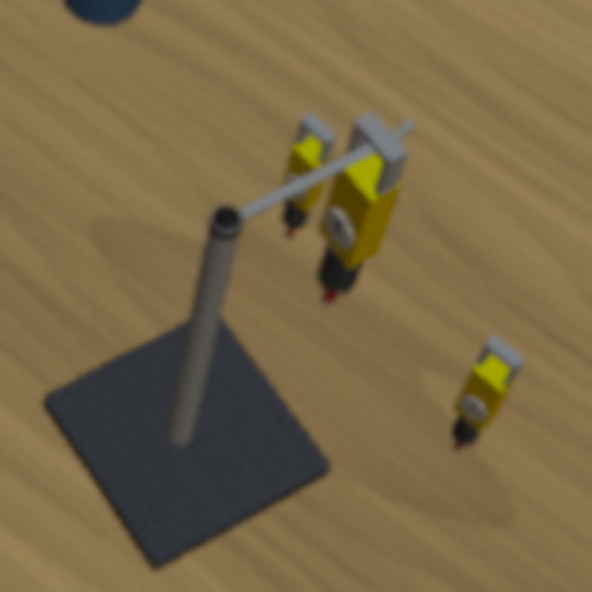

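The crop confirms that the hung gauge (scene 430,283) is clearly the largest and sits on the wire. Both small lookalikes stand apart from it.

```bash
python3 - <<'E'
from h import *
im,d,p=load('top')
# stand plate: dark, heights ~14
roi=np.zeros(d.shape,np.uint8);roi[195:275,195:285]=1
m=((im.max(2)<75)&(roi>0)).astype(np.uint8);m=cv2.morphologyEx(m,cv2.MORPH_OPEN,np.ones((3,3),np.uint8))
k,l,s,c=cv2.connectedComponentsWithStats(m);i=1+np.argmax(s[1:,4]);v,u=np.where(l==i)
o,r=rays(p,np.c_[u,v]);Q=(o+((14-o[2])/r[:,2])[:,None]*r)[:,:2]
print('plate',cv2.minAreaRect(Q.astype(np.float32)),len(u))
n=np.array([-.368,.103,.924]);n/=np.linalg.norm(n);c=np.array([583.5,-177,90.8])
for nm in('scene','top'):
    im,d,p=load(nm);hsv=cv2.cvtColor(im,cv2.COLOR_BGR2HSV)
    m=cv2.inRange(hsv,(0,150,90),(8,255,255))|cv2.inRange(hsv,(170,150,90),(180,255,255))
    k,l,s,cc=cv2.connectedComponentsWithStats(m)
    for i in range(1,k):
        if s[i,4]>15:
            o,r=rays(p,cc[i]);t=((c-o)@n)/(r[0]@n);print(nm,s[i].tolist(),cc[i],(o+t*r[0]).round(1))
st=manip.read_state();R=Ro.from_euler('xyz',st['eef_rot']).as_matrix();print(R.round(3))
pw=manip.camera_params('wrist');Rw=cv2.Rodrigues(np.array(pw['rvec'],float))[0];print('wristcam pos in tool',R.T@((-Rw.T@np.array(pw['tvec']).ravel())-st['eef_pos']),'fwd in tool',R.T@Rw[2],'imgx in tool',R.T@Rw[0],pw['fx'])
E
```

```text
plate ((606.7462158203125, 223.6999969482422), (123.29466247558594, 141.56138610839844), 82.22796630859375) 2103
scene [239, 205, 9, 6, 41] [243.26829268 207.48780488] [ 584.1 -173.1   90.6]
top [405, 240, 9, 8, 52] [408.98076923 243.30769231] [ 586.6 -169.8   91.2]
[[-0.     0.935  0.354]
 [ 0.001  0.354 -0.935]
 [-1.     0.    -0.001]]
wristcam pos in tool [-161.41028845   73.85843902    0.80670671] fwd in tool [ 9.67441611e-01 -2.53094011e-01 -3.89416550e-04] imgx in tool [4.16495085e-04 5.34116172e-05 9.99999912e-01] 353.33633425224804
```

jog_arm(
  moves=[
    [[0,30,40,0,0,0],[20,45,30,0,0,0],[20,45,5,0,0,0],[20,45,5,0,0,0],[20,45,0,0,0,0]],
  ],
)

```text
clock: 0.6
eef_pos: [271.3, -305.0, 299.8]
eef_rot: [3.036, 1.562, 1.82]
wrist_force: [2.0, 0.5, 0.2]
finger_gap: 94.1
```

jog_arm(
  moves=[
    [[20,45,0,0,0,0],[20,45,0,0,0,0],[20,45,0,0,0,0],[20,45,0,0,0,0],[20,45,0,0,0,0]],
  ],
)

```text
clock: 1.1
eef_pos: [370.0, -75.0, 299.9]
eef_rot: [2.877, 1.563, 1.659]
wrist_force: [0.3, -1.6, 0.8]
finger_gap: 94.2
```

Base yaw fit was polluted, so I take the stand's -x azimuth from post to loop, about 160°. The dot is near (585,-171,91) and the tile tilt about 0.39. I turn the jaws by about +140° on the way, because j6 has more room in that direction.

jog_arm(
  moves=[
    [[8,19,0,0,0,8.5],[8,19,0,0,0,8.5],[8,19,0,0,0,8.5],[8,19,0,0,0,8.5],[8,19,0,0,0,8.5]],
  ],
)

```text
clock: 1.6
eef_pos: [411.1, 27.9, 299.2]
eef_rot: [2.955, 1.562, 2.49]
wrist_force: [-0.7, -1.2, -0.0]
finger_gap: 94.1
```

jog_arm(
  moves=[
    [[8,19,0,0,0,8.5],[8,19,0,0,0,8.5],[8,19,0,0,0,8.5],[8,19,0,0,0,8.5],[8,19,0,0,0,8.5]],
  ],
)

```text
clock: 2.1
eef_pos: [451.7, 127.4, 298.0]
eef_rot: [3.021, 1.559, -2.977]
wrist_force: [0.3, 0.2, -0.2]
finger_gap: 94.1
```

jog_arm(
  moves=[
    [[10,19,0,0,0,8.5],[10,19,0,0,0,8.5],[10,19,0,0,0,8.5],[10,19,0,0,0,8.5],[10,19,0,0,0,8.5]],
  ],
)

```text
clock: 2.6
eef_pos: [502.8, 226.8, 296.5]
eef_rot: [2.957, 1.557, -2.291]
wrist_force: [0.5, -0.9, 0.2]
finger_gap: 94.2
```

```bash
python3 - <<'E'
from h import *
st=manip.read_state();R=Ro.from_euler('xyz',st['eef_rot']).as_matrix();print(st['eef_pos'],st['joints'].round(2),R.round(3))
im,d,p=cam('wrist');cv2.imwrite('pics/w1.png',im)
for X in[(534,250,222),(610,223,223),(534,250,100)]: print(proj(p,X))
E
```

```text
[502.75390192 226.75073086 296.45609352] [ 0.36  0.27  1.4  -0.01  1.49 -0.67] [[-0.009 -0.86   0.511]
 [-0.011  0.511  0.86 ]
 [-1.     0.003 -0.014]]
[[374.070064   277.76755249]]
[[390.20524104 374.97881712]]
[[358.94785121 237.07115032]]
```

View pics/w1.png

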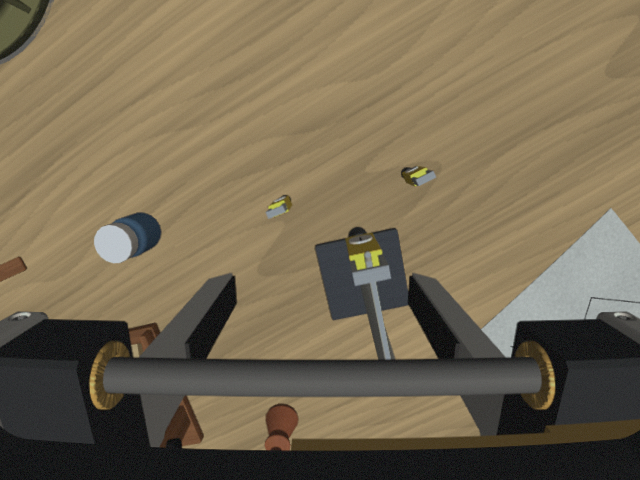

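Wrist view: steel loop at about (371,275), wire running from (368,285) to (388,358), plate corners (316,244), (397,229), (408,305) and (332,318), with the yellow handle top around (366,258). I measure the loop and wire from this picture.

```bash
python3 - <<'E'
from h import *
im,d,p=load('wrist')
def plane(uv,z):
    o,r=rays(p,uv);return (o+((z-o[2])/r[:,2])[:,None]*r)
hsv=cv2.cvtColor(im,cv2.COLOR_BGR2HSV)
roi=np.zeros(d.shape,np.uint8);roi[262:290,345:395]=1
m=((hsv[...,1]<70)&(hsv[...,2]>110)&(roi>0)).astype(np.uint8)
m2=cv2.morphologyEx(m,cv2.MORPH_OPEN,np.ones((5,15),np.uint8))
v,u=np.where(m2>0);print(u.min(),u.max(),v.min(),v.max(),len(u))
print('depth z',np.median(pts(p,np.c_[u,v],d),0))
r=cv2.minAreaRect(plane(np.c_[u,v],221.5)[:,:2].astype(np.float32));print('loop',r)
# wire: rows 292..350
ctr=[]
for row in range(292,350,3):
    q=np.where((hsv[row,355:400,1]<70)&(hsv[row,355:400,2]>95))[0]
    if len(q): ctr.append(((q.min()+q.max())/2+355,row,len(q)))
print(np.array(ctr)[::4])
W=plane(np.array(ctr)[:,:2],217)[:,:2];c=W.mean(0);a=np.linalg.svd(W-c)[2][0];print('wire',W[0],W[-1],'az',np.degrees(np.arctan2(a[1],a[0])))
C=plane([(316,244),(397,229),(408,305),(332,318)],14)[:,:2];print('plate',C.round(0),[np.degrees(np.arctan2(*(b-a_)[::-1])).round(1) for a_,b in zip(C,np.roll(C,-1,0))])
E
```

```text
353 390 268 282 467
depth z [531.06136239 249.39482638 222.66639821]
loop ((531.4884643554688, 249.41775512695312), (26.37546157836914, 10.510290145874023), 59.48779296875)
[[374.  292.    7. ]
 [376.5 304.    6. ]
 [379.  316.    7. ]
 [382.  328.    7. ]
 [384.  340.    7. ]]
wire [545.65728916 244.35608819] [591.73360219 229.55499869] az -18.635921150454244
plate [[536. 194.]
 [572. 294.]
 [673. 258.]
 [638. 158.]] [np.float64(70.3), np.float64(-19.5), np.float64(-109.9), np.float64(160.9)]
```

Stand yaw is about -19.5°, with the loop centred at (531.5,249.4) and 26 x 10.5 mm in size as specified. It also lies on the wire line, and its top at 222 matches. The jaws should turn about 11° more.

jog_arm(
  moves=[
    [[15,12,0,0.6,-0.5,6],[14,11,0,0,0,5.2],[0,0,0,0,0,0]],
  ],
)

```text
clock: 2.95
eef_pos: [532.9, 253.1, 294.4]
eef_rot: [2.317, 1.568, -2.719]
wrist_force: [-0.5, -0.3, -0.7]
finger_gap: 93.9
```

```bash
cat > s.py <<'E'
from h import *
st=manip.read_state();R=Ro.from_euler('xyz',st['eef_rot']).as_matrix();print(st['clock'],st['eef_pos'].round(1),st['joints'].round(2),'gap',st['finger_gap'],'F',st['wrist_force'].round(2));print('x',R[:,0].round(4),'z',R[:,2].round(4),'jaw az',np.degrees(np.arctan2(R[1,2],R[0,2])))
E
python3 s.py
```

```text
2.95 [532.9 253.1 294.4] [ 0.38  0.35  1.29 -0.    1.5  -0.87] gap 93.93390770686749 F [-0.48 -0.31 -0.71]
x [-0.0025 -0.0011 -1.    ] z [ 0.3181  0.9481 -0.0018] jaw az 71.45326029481889
```

jog_arm(
  moves=[
    [[-1.4,-3.7,-20,0,0,-1],[0,0,-25,0,0,0],[0,0,-25,0,0,0],[0,0,-20,0,0,0],[0,0,0,0,0,0]],
  ],
)

```text
clock: 3.45
eef_pos: [528.6, 246.4, 201.3]
eef_rot: [2.401, 1.567, -2.673]
wrist_force: [-0.1, -0.2, 0.1]
finger_gap: 93.7
```

```bash
python3 s.py; python3 - <<'E'
from h import *
im,d,p=cam('wrist');cv2.imwrite('pics/w2.png',im)
E
```

```text
3.45 [528.6 246.4 201.3] [ 0.37  0.39  1.45 -0.    1.3  -0.84] gap 93.65188823668821 F [-0.07 -0.24  0.06]
x [-0.0035 -0.0018 -1.    ] z [ 0.3533  0.9355 -0.0029] jaw az 69.30803458390518
```

View pics/w2.png

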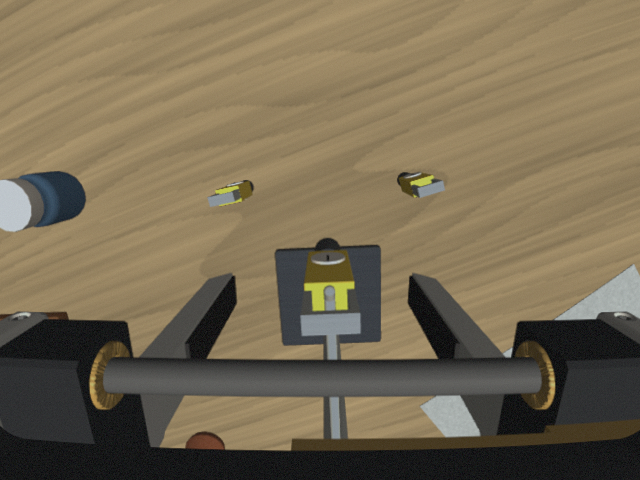

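Wrist view: the loop (330,322) sits between the open fingers, about 7 px right of centre, which is roughly 3 mm and agrees with the measured target.

jog_arm(
  moves=[
    [[2.9,3.2,-7,0.1,-0.2,1.2],[0,0,0,0,0,0]],
  ],
)

```text
clock: 3.7
eef_pos: [532.6, 249.8, 197.9]
eef_rot: [-0.856, 1.566, 0.374]
wrist_force: [0.7, 0.3, -0.8]
finger_gap: 94.2
```

```bash
python3 s.py
```

```text
3.7 [532.6 249.8 197.9] [ 0.38  0.4   1.44 -0.    1.29 -0.85] gap 94.19684620204944 F [ 0.66  0.31 -0.81]
x [ 0.0049  0.0019 -1.    ] z [0.3342 0.9425 0.0034] jaw az 70.47771913677282
```

jog_arm(
  moves=[
    [[-0.5,0,-4,0,0,0],[0,0,0,0,0,0]],
  ],
)

```text
clock: 3.9
eef_pos: [532.4, 250.0, 195.0]
eef_rot: [-0.857, 1.563, 0.372]
wrist_force: [-0.0, -0.7, -0.7]
finger_gap: 94.0
```

jog_arm(
  moves=[
    [[0,0,0,0,0,0],[0,0,0,0,0,0],[0,0,0,0,0,0],[0,0,0,0,0,0],[0,0,0,0,0,0]],
  ],
  gripper=-1,
  squeeze=25,
)

```text
clock: 4.4
eef_pos: [532.6, 250.1, 195.9]
eef_rot: [-0.859, 1.562, 0.371]
wrist_force: [0.3, 0.6, 0.1]
finger_gap: 57.6
```

```bash
python3 s.py
```

```text
4.4 [532.6 250.1 195.9] [ 0.38  0.4   1.45 -0.    1.28 -0.85] gap 57.60828536900064 F [0.28 0.6  0.08]
x [ 0.0081  0.0031 -1.    ] z [0.3351 0.9422 0.0056] jaw az 70.42197919280694
```

jog_arm(
  moves=[
    [[-0.8,-0.5,-1.5,-0.2,0.45,0],[0,0,0,0,0,0],[0,0,0,0,0,0],[0,0,0,0,0,0],[0,0,0,0,0,0]],
  ],
)

```text
clock: 4.9
eef_pos: [531.8, 249.6, 194.2]
eef_rot: [2.767, 1.57, -2.287]
wrist_force: [-0.8, 0.6, 0.4]
finger_gap: 26.2
```

jog_arm(
  moves=[
    [[0,0,0,0,0,0],[0,0,0,0,0,0],[0,0,0,0,0,0]],
  ],
)

```text
clock: 5.2
eef_pos: [531.7, 249.6, 194.2]
eef_rot: [2.742, 1.57, -2.313]
wrist_force: [-0.0, -0.2, -0.6]
finger_gap: 25.8
```

```bash
python3 s.py
```

```text
5.2 [531.7 249.6 194.2] [ 0.38  0.41  1.45 -0.    1.29 -0.85] gap 25.75192201992944 F [-0.02 -0.2  -0.64]
x [-7.e-04 -8.e-04 -1.e+00] z [ 0.3351  0.9422 -0.001 ] jaw az 70.42304285298867
```

jog_arm(
  moves=[
    [[0,0,4,0,0,0],[0,0,4,0,0,0],[0,0,4,0,0,0],[0,0,0,0,0,0]],
  ],
)

```text
clock: 5.6
eef_pos: [531.6, 249.5, 206.9]
eef_rot: [2.562, 1.569, -2.492]
wrist_force: [0.8, -0.4, -1.9]
finger_gap: 25.8
```

```bash
python3 s.py
```

```text
5.6 [531.6 249.5 206.9] [ 0.38  0.4   1.43 -0.    1.31 -0.85] gap 25.78076586738614 F [ 0.8  -0.43 -1.87]
x [-0.0014 -0.0011 -1.    ] z [ 0.3351  0.9422 -0.0015] jaw az 70.42078489979455
```

jog_arm(
  moves=[
    [[-9.4,3.35,0,0,0,0],[-9.4,3.35,0,0,0,0],[-9.4,3.35,0,0,0,0],[-9.4,3.35,0,0,0,0],[-9.4,3.35,0,0,0,0]],
  ],
)

```text
clock: 6.1
eef_pos: [480.6, 267.3, 206.5]
eef_rot: [2.448, 1.568, -2.606]
wrist_force: [-0.0, -0.3, -1.8]
finger_gap: 25.9
```

```bash
python3 s.py; python3 - <<'E'
from h import *
im,d,p=cam('wrist');cv2.imwrite('pics/w3.png',im)
E
```

```text
6.1 [480.6 267.3 206.5] [ 0.44  0.32  1.54 -0.    1.29 -0.79] gap 25.907980670823918 F [-0.02 -0.29 -1.79]
x [-0.0021 -0.0013 -1.    ] z [ 0.3355  0.942  -0.0019] jaw az 70.39718481885511
```

View pics/w3.png

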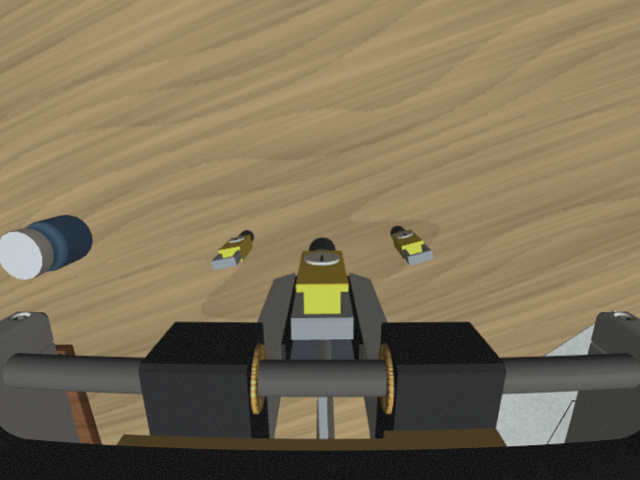

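The gauge is in the jaws and clear of the wire end (wire now starts behind the loop at about (322,400)). The wrist carries about 1.5 N, which matches its weight. Next I lift it and carry it to the tile, tilting on the way.

jog_arm(
  moves=[
    [[0,-10,35,0,0,0],[4,-35,25,0,0,0],[6,-42,3,0,0,0],[6,-42,0,0,0,0],[6,-42,0,0,0,0]],
  ],
)

```text
clock: 6.65
eef_pos: [498.7, 96.4, 272.1]
eef_rot: [2.705, 1.569, -2.339]
wrist_force: [0.7, 0.1, -1.8]
finger_gap: 25.4
```

jog_arm(
  moves=[
    [[6,-42,0,0,0,0],[6,-42,0,0,0,0],[6,-42,0,-1.5,-5.4,0],[5,-35,0,-1.5,-5.4,0],[2,-25,0,-1.5,-5.4,0]],
  ],
)

```text
clock: 7.15
eef_pos: [523.9, -98.9, 272.8]
eef_rot: [-1.523, 1.268, -0.285]
wrist_force: [0.2, 0.2, -0.9]
finger_gap: 25.8
```

```bash
python3 s.py
```

```text
7.15 [523.9 -98.9 272.8] [-0.25  0.06  1.71 -0.01  1.06 -1.48] gap 25.840310311393768 F [ 0.22  0.18 -0.95]
x [ 0.2857 -0.0839 -0.9546] z [0.3254 0.9455 0.0143] jaw az 71.00773512077488
```

jog_arm(
  moves=[
    [[0,-28,-8,-0.6,-2.5,0],[1,-24,-10,-0.6,-2.5,0],[0,-3,-8,0,0,0],[0,0,0,0,0,0]],
  ],
)

```text
clock: 7.55
eef_pos: [522.8, -157.6, 246.6]
eef_rot: [-1.513, 1.171, -0.28]
wrist_force: [0.3, -0.4, -1.8]
finger_gap: 25.7
```

```bash
python3 s.py; python3 - <<'E'
from h import *
im,d,p=cam('wrist');cv2.imwrite('pics/w4.png',im)
a=cam('scene');x=a[0][130:290,150:330]
cv2.imwrite('pics/s4.png',cv2.resize(x,None,fx=4,fy=3.7))
E
```

```text
7.55 [ 522.8 -157.6  246.6] [-0.38  0.07  1.79  0.05  0.89 -1.63] gap 25.7060542201923 F [ 0.28 -0.38 -1.8 ]
x [ 0.3736 -0.1076 -0.9213] z [0.3273 0.9447 0.0224] jaw az 70.89226054257887
```

View pics/w4.png

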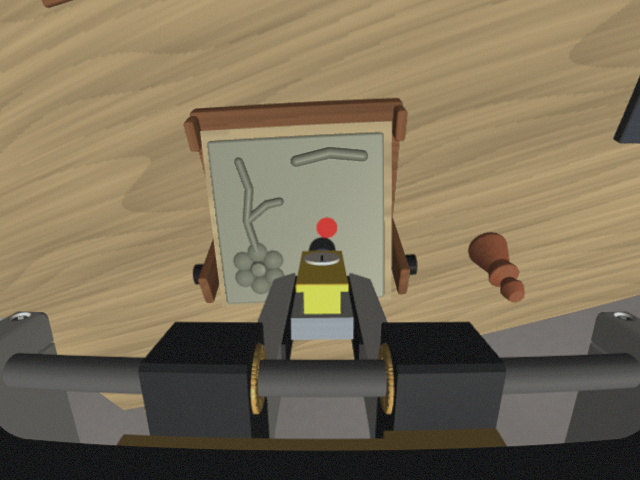

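Wrist view: dot at (327,227), just past the barrel end (321,243), on the tile spanning about (208..385, 135..303). Now I fit the plane and dot from here.

```bash
python3 - <<'E'
from h import *
im,d,p=load('wrist')
m=np.zeros(d.shape,np.uint8)
for poly in([(220,145),(375,140),(378,240),(345,240),(340,215),(312,215),(300,240),(222,240)],):cv2.fillPoly(m,[np.array(poly)],1)
v,u=np.where((m>0)&(d>0));P=pts(p,np.c_[u,v],d)
for _ in range(10):
    c=P.mean(0);n=np.linalg.svd(P-c,full_matrices=False)[2][2];n*=np.sign(n[2]);r=(P-c)@n
    P=P[(r<max(.8,1.2*r.std()))&(r>-max(.8,1.8*r.std()))]
print('c',c.round(1),'n',n.round(4),'tilt',np.arccos(n[2]).round(4),len(P),r.std())
hsv=cv2.cvtColor(im,cv2.COLOR_BGR2HSV)
q=cv2.inRange(hsv,(0,150,90),(8,255,255))|cv2.inRange(hsv,(172,150,90),(180,255,255))
k,l,s,cc=cv2.connectedComponentsWithStats(q)
for i in range(1,k):
    if s[i,4]>40 and s[i,0]<400:
        o,rr=rays(p,cc[i]);print(s[i].tolist(),cc[i].round(1),'dot',(o+((c-o)@n)/(rr[0]@n)*rr[0]).round(1), 'size mm',np.array(s[i,2:4])*d[int(cc[i][1]),int(cc[i][0])]/p['fx'])
st=manip.read_state();R=Ro.from_euler('xyz',st['eef_rot']).as_matrix()
tip=st['eef_pos']+R[:,0]*118.7
print('tip pred',tip.round(1))
# scene view: tip position prediction
_,_,ps=load('scene');print('scene px tip/dot/tcp',proj(ps,[tip,(585.3,-171.5,91),st['eef_pos']])-[150,130])
E
```

```text
c [ 547.2 -183.8   79.8] n [-0.3666  0.1095  0.9239] tilt 0.3926 9041 0.41379099184025886
[317, 218, 20, 20, 312] [326.4 227.4] dot [ 585.3 -171.2   93.4] size mm [18.86211973 18.86211973]
tip pred [ 568.  -169.8  138.5]
scene px tip/dot/tcp [[ 97.68181664  58.60686045]
 [ 93.35583904  78.04365142]
 [113.62850758  10.53524057]]
```

View pics/s4.png

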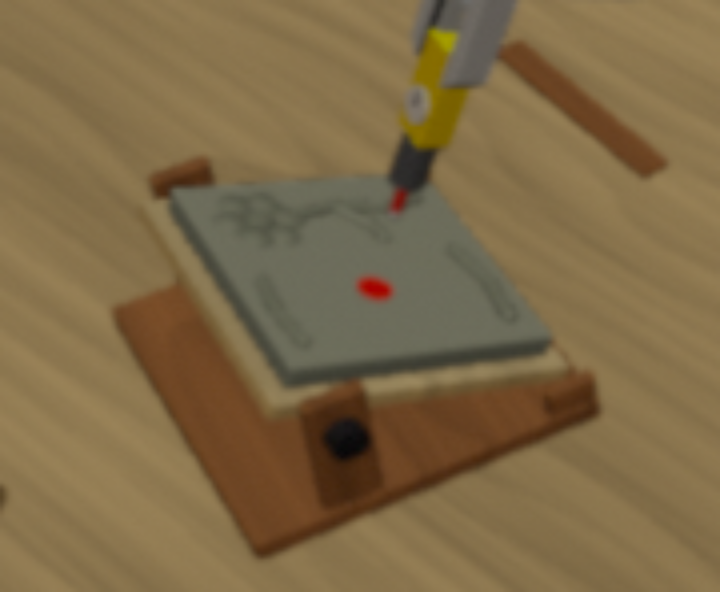

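Scene crop: the red tip shows at (397,211) above the dot at (375,289), and the tile's surroundings are undisturbed. The fitted tilt is 0.3926, agreeing with the earlier 0.39, and the dot is at (585.3,-171.2,93.4). The tip needs about 4 mm in +y and 48 mm along the normal. I approach part way first.

jog_arm(
  moves=[
    [[0.5,4.1,-0.3,-0.1,0.4,0],[4.6,-1.4,-11.5,0,0,0],[4.6,-1.4,-11.5,0,0,0],[0,0,0,0,0,0],[0,0,0,0,0,0]],
  ],
)

```text
clock: 8.15
eef_pos: [535.2, -152.7, 223.1]
eef_rot: [-1.523, 1.177, -0.284]
wrist_force: [0.7, -0.9, -1.8]
finger_gap: 25.9
```

```bash
cat > t.py <<'E'
from h import *
n=np.array([-.3666,.1095,.9239]);dot=np.array([585.3,-171.2,93.4])
X=[];F=[];A=[]
st=manip.read_state();R=Ro.from_euler('xyz',st['eef_rot']).as_matrix();x=R[:,0]
tip=st['eef_pos']+x*118.7;e=dot-tip;h=-(e@n)
print(st['clock'],'h above dot',h.round(1),'lateral to go',(e+h*n).round(2),'turn deg',np.degrees(np.cross(x,-n)).round(2),'F.n',(st['wrist_force']@n).round(2),st['wrist_force'].round(2),'gap',st['finger_gap'].round(1))
E
python3 t.py
python3 - <<'E'
from h import *
im,d,p=cam('wrist');a=cam('scene')
A=cv2.resize(im[180:280,270:380],None,fx=3.6,fy=3.6,interpolation=cv2.INTER_CUBIC);B=cv2.resize(a[0][160:260,195:305],None,fx=3.6,fy=3.6,interpolation=cv2.INTER_CUBIC)
cv2.imwrite('pics/c5.png',np.hstack([A,B]))
E
```

```text
Traceback (most recent call last):
  File "t.py", line 6, in <module>
    print(st['clock'],'h above dot',h.round(1),'lateral to go',(e+h*n).round(2),'turn deg',np.degrees(np.cross(x,-n)).round(2),'F.n',(st['wrist_force']@n).round(2),st['wrist_force'].round(2),'gap',st['finger_gap'].round(1))
                                                                                                                                                                                                     ^^^^^^^^^^^^^^^^^^^^^^
AttributeError: 'float' object has no attribute 'round'
```

View pics/c5.png

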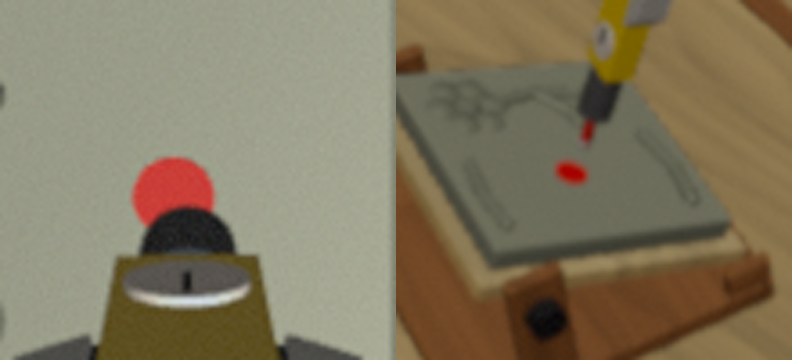

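Wrist crop (left): the dot is at about column 318 and the barrel at 322. Scene crop (right): the tip is above the dot by roughly the remaining gap. I fix the print and check both by projection.

```bash
sed -i "s/,'gap',st\['finger_gap'\].round(1)/,'gap',round(st['finger_gap'],1)/" t.py; python3 t.py; python3 - <<'E'
from h import *
im,d,p=load('wrist');_,_,ps=load('scene');st=manip.read_state();R=Ro.from_euler('xyz',st['eef_rot']).as_matrix()
for k in(0,30,60,92,118): print(k,proj(p,st['eef_pos']+R[:,0]*(k+.7)).round(1),proj(ps,st['eef_pos']+R[:,0]*(k+.7)).round(1))
hsv=cv2.cvtColor(im,cv2.COLOR_BGR2HSV);q=cv2.inRange(hsv,(0,150,90),(8,255,255))|cv2.inRange(hsv,(172,150,90),(180,255,255));q[:, :280]=0;q[:,360:]=0;q[260:]=0
v,u=np.where(q>0)
# circle from top rows: fit via extreme columns
print('dot cols',u.min(),u.max(),'row min',v.min()); w=u.max()-u.min()+1
uv=[(u.min()+u.max())/2,v.min()-.5+w/2]
n=np.array([-.3666,.1095,.9239]);c=np.array([547.2,-183.8,79.8]);o,r=rays(p,uv);print('dot px',uv,(o+((c-o)@n)/(r[0]@n)*r[0]).round(1))
print('proj old dot',proj(p,[585.3,-171.2,93.4]),p['cx'],p['cy'])
y=cv2.inRange(hsv,(20,100,40),(35,255,255));
for row in(255,262,270,280,290):
    uu=np.where(y[row,280:360]>0)[0]+280; print('handle row',row,uu.min(),uu.max())
k=im.max(2)<50
for row in(240,244,248):
    uu=np.where(k[row,290:350])[0]+290; print('barrel',row,uu.min(),uu.max())
E
```

```text
8.25 h above dot 21.8 lateral to go [-1.55 -3.15 -0.24] turn deg [-0.08  0.11 -0.05] F.n -1.59 [-0.29 -0.14 -1.82] gap 26.0
0 [[322.  300.7]] [[261.6 154.1]]
30 [[321.9 279.3]] [[257.5 166.5]]
60 [[321.9 263.1]] [[253.6 178.5]]
92 [[321.9 249.8]] [[249.5 190.8]]
118 [[321.9 241.1]] [[246.4 200.5]]
dot cols 307 328 row min 224
dot px [np.float64(317.5), np.float64(234.5)] [ 585.3 -171.5   93.5]
proj old dot [[317.80809108 234.34467035]] 321.8141141620157 242.10114192998586
handle row 255 302 341
handle row 262 301 343
handle row 270 299 344
handle row 280 296 348
handle row 290 295 349
barrel 240 315 329
barrel 244 312 332
barrel 248 310 334
```

```bash
python3 - <<'E'
from h import *
im,d,p=load('wrist');a,_,ps=load('scene');st=manip.read_state();R=Ro.from_euler('xyz',st['eef_rot']).as_matrix()
T=lambda k,y,z=0: st['eef_pos']+R@np.array([k+.7,y,z])
print('wrist pred: barrel end far edge',proj(p,T(92,10)).round(1),'handle bottom near edge',proj(p,T(60,9)).round(1),'handle top edge y+9',proj(p,T(0,9)).round(1),'loop top y+5',proj(p,T(-28,5)).round(1))
g=im[:,318:326].mean(1).round(0)
for r in range(232,345,2): print(r,g[r].astype(int).tolist(),end=' ')
print()
print('scene pred handle top/bottom,barrel end,tip',[proj(ps,T(k,0))[0].round(1).tolist() for k in(0,30,60,76,92,105,118)])
print('scene dot pred',proj(ps,[585.3,-171.4,93.5]).round(1))
hsv=cv2.cvtColor(a,cv2.COLOR_BGR2HSV)
def cen(m,nm):
    k,l,s,c=cv2.connectedComponentsWithStats(m)
    for i in range(1,k):
        if s[i,4]>4 and 235<c[i][0]<275 and 150<c[i][1]<215: print(nm,s[i].tolist(),c[i].round(1))
cen(cv2.inRange(hsv,(0,120,60),(10,255,255))|cv2.inRange(hsv,(170,120,60),(180,255,255)),'red')
cen(cv2.inRange(hsv,(22,150,50),(36,255,255)),'yel');cen((a.max(2)<70).astype(np.uint8),'dark')
E
```

```text
wrist pred: barrel end far edge [[321.9 236.8]] handle bottom near edge [[321.9 250. ]] handle top edge y+9 [[322.  283.7]] loop top y+5 [[322.  317.4]]
232 [56, 62, 203] 234 [55, 61, 202] 236 [54, 60, 190] 238 [35, 36, 57] 240 [32, 32, 32] 242 [33, 33, 32] 244 [34, 34, 34] 246 [32, 32, 32] 248 [43, 41, 40] 250 [64, 73, 75] 252 [60, 82, 90] 254 [77, 82, 86] 256 [64, 68, 71] 258 [60, 65, 68] 260 [63, 68, 72] 262 [162, 162, 157] 264 [192, 195, 190] 266 [40, 81, 94] 268 [32, 78, 94] 270 [30, 78, 93] 272 [32, 79, 93] 274 [30, 78, 92] 276 [33, 79, 94] 278 [33, 79, 94] 280 [31, 78, 92] 282 [31, 78, 92] 284 [59, 151, 169] 286 [86, 216, 208] 288 [86, 214, 207] 290 [88, 215, 208] 292 [87, 215, 208] 294 [87, 215, 208] 296 [85, 214, 207] 298 [86, 214, 208] 300 [87, 215, 208] 302 [86, 214, 207] 304 [86, 215, 207] 306 [86, 215, 208] 308 [86, 215, 207] 310 [85, 215, 208] 312 [85, 215, 207] 314 [68, 100, 98] 316 [67, 69, 70] 318 [145, 141, 133] 320 [164, 158, 148] 322 [166, 160, 151] 324 [169, 163, 153] 326 [168, 162, 152] 328 [166, 160, 150] 330 [166, 160, 151] 332 [168, 162, 152] 334 [169, 163, 153] 336 [166, 160, 151] 338 [168, 162, 153] 340 [107, 140, 159] 342 [108, 146, 167] 344 [106, 142, 164] 
scene pred handle top/bottom,barrel end,tip [[261.6, 154.1], [257.5, 166.5], [253.6, 178.5], [251.5, 184.7], [249.5, 190.8], [247.9, 195.7], [246.4, 200.5]]
scene dot pred [[243.3 207.3]]
red [246, 193, 4, 6, 17] [247.9 195.6]
red [239, 205, 9, 6, 46] [243.1 207.5]
yel [248, 151, 18, 32, 268] [256.8 167.9]
dark [246, 180, 11, 14, 107] [250.7 187.2]
```

All views agree with a straight grip: barrel, handle and loop edges within 1 px, red plunger centroid matching at (247.9,195.6), and dot matching. I shift laterally and close most of the 22 mm gap.

jog_arm(
  moves=[
    [[-1.5,-3.1,-0.2,-0.1,0.1,0],[2.7,-0.8,-7,0,0,0],[2.5,-0.8,-6.5,0,0,0],[0,0,0,0,0,0],[0,0,0,0,0,0]],
  ],
)

```text
clock: 8.75
eef_pos: [539.1, -158.4, 209.0]
eef_rot: [-1.53, 1.177, -0.291]
wrist_force: [0.1, 0.3, -1.2]
finger_gap: 25.7
```

```bash
python3 t.py
```

```text
8.75 h above dot 6.5 lateral to go [ 0.24  0.95 -0.02] turn deg [0.04 0.06 0.01] F.n -1.12 [ 0.05  0.35 -1.23] gap 25.7
```

jog_arm(
  moves=[
    [[0.2,0.9,0,0,0.1,0],[1.8,-0.5,-4.6,0,0,0],[0,0,0,0,0,0]],
  ],
)

```text
clock: 9.05
eef_pos: [541.3, -157.9, 204.2]
eef_rot: [-1.531, 1.179, -0.293]
wrist_force: [-0.8, 0.3, -1.3]
finger_gap: 26.0
```

```bash
python3 t.py
```

```text
9.05 h above dot 1.3 lateral to go [ 0.09 -0.05  0.04] turn deg [ 0.04 -0.03  0.02] F.n -0.91 [-0.79  0.27 -1.33] gap 26.0
```

jog_arm(
  moves=[
    [[0.7,-0.2,-1.8,0,0,0],[0,0,0,0,0,0]],
  ],
)

```text
clock: 9.25
eef_pos: [542.1, -158.1, 202.3]
eef_rot: [-1.531, 1.178, -0.292]
wrist_force: [0.2, 0.4, -2.5]
finger_gap: 26.3
```

```bash
python3 t.py
```

```text
9.25 h above dot -0.8 lateral to go [ 0.01 -0.11  0.02] turn deg [ 0.04 -0.03  0.02] F.n -2.31 [ 0.21  0.44 -2.47] gap 26.3
```

jog_arm(
  moves=[
    [[0.7,-0.2,-1.8,0,0,0],[0,0,0,0,0,0]],
  ],
)

```text
clock: 9.45
eef_pos: [542.9, -158.3, 200.5]
eef_rot: [-1.531, 1.178, -0.292]
wrist_force: [-0.6, -0.8, -1.1]
finger_gap: 25.8
```

```bash
python3 t.py
```

```text
9.45 h above dot -2.8 lateral to go [-0.07 -0.11 -0.02] turn deg [ 0.04 -0.01  0.02] F.n -0.84 [-0.65 -0.76 -1.07] gap 25.8
```

jog_arm(
  moves=[
    [[0.6,-0.2,-1.5,0,0,0],[0.6,-0.3,-1.5,0,0,0],[0,0,0,0,0,0]],
  ],
)

```text
clock: 9.75
eef_pos: [544.3, -158.8, 197.5]
eef_rot: [-1.531, 1.178, -0.292]
wrist_force: [-0.7, -0.0, -0.0]
finger_gap: 25.8
```

```bash
python3 t.py; cat > f.py <<'E'
from h import *
n=np.array([-.3666,.1095,.9239]);F=[];P=[]
for _ in range(20):
    manip.camera('top');s=manip.read_state();F.append(s['wrist_force']);P.append(s['eef_pos'])
F=np.array(F);f=F@n;print('mean F',F.mean(0).round(2),'F.n %.2f sd %.2f'%(f.mean(),f.std()),'pos',np.mean(P,0).round(2),'clock',s['clock'],'drift',(P[-1]-P[0]).round(2))
E
python3 f.py
```

```text
9.75 h above dot -6.1 lateral to go [-0.28  0.04 -0.11] turn deg [0.04 0.01 0.02] F.n 0.22 [-0.67 -0.04 -0.03] gap 25.8
mean F [-0.98  0.83 -0.16] F.n 0.31 sd 0.41 pos [ 544.24 -158.81  197.71] clock 10.75 drift [0.01 0.02 0.04]
```

Contact force is now about 1.7 N, or 4.2 mm in. That is measured from the 1.36 N weight component along the normal, averaged over 20 readings. About 3.8 mm more is needed.

jog_arm(
  moves=[
    [[0.6,-0.2,-1.75,0,0,0],[0.6,-0.2,-1.75,0,0,0],[0,0,0,0,0,0]],
  ],
)

```text
clock: 11.05
eef_pos: [545.7, -159.3, 194.1]
eef_rot: [-1.531, 1.177, -0.292]
wrist_force: [-1.5, 0.8, 1.9]
finger_gap: 26.0
```

```bash
python3 t.py; python3 f.py; python3 - <<'E'
from h import *
im,d,p=cam('wrist');a=cam('scene')
st=manip.read_state();R=Ro.from_euler('xyz',st['eef_rot']).as_matrix()
print([proj(a[2],st['eef_pos']+R[:,0]*(k+.7))[0].round(1).tolist() for k in(0,60,92,110)],proj(p,st['eef_pos']+R@np.array([92.7,10,0])))
A=cv2.resize(im[180:280,270:380],None,fx=3.6,fy=3.6,interpolation=cv2.INTER_CUBIC);B=cv2.resize(a[0][150:250,195:305],None,fx=3.6,fy=3.6,interpolation=cv2.INTER_CUBIC)
cv2.imwrite('pics/c6.png',np.hstack([A,B]))
E
```

```text
11.05 h above dot -9.8 lateral to go [-0.36  0.13 -0.16] turn deg [0.06 0.04 0.02] F.n 2.37 [-1.52  0.75  1.88] gap 26.0
mean F [-1.5   1.3   1.26] F.n 1.86 sd 0.53 pos [ 545.61 -159.27  194.32] clock 12.05 drift [-0.05  0.02  0.08]
[[256.7, 166.1], [249.0, 189.6], [245.1, 201.4], [243.0, 208.0]] [[322.07939218 236.57110409]]
```

View pics/c6.png

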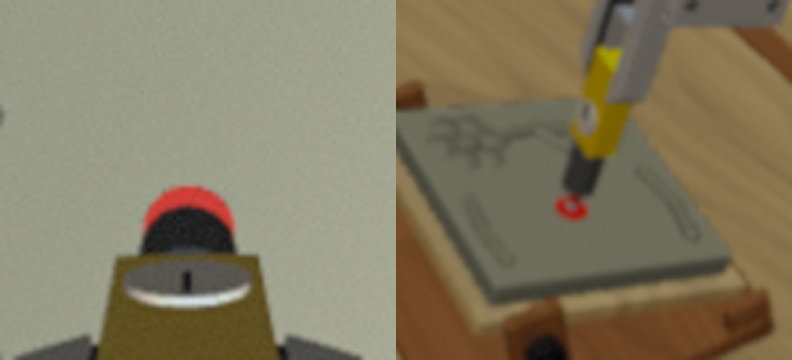

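The final picture shows the tip centred in the red dot at scene crop (571,207), with the dot column matching the barrel axis at 322 in the wrist view. Contact force is about 3.2 N (1.86 + 1.36), so I hand it in.

```bash
python3 t.py; python3 -c "
from cell import manip
print(manip.sign_off())"
```

```text
12.15 h above dot -9.6 lateral to go [-0.38  0.15 -0.17] turn deg [0.06 0.05 0.02] F.n 1.71 [-0.99  1.42  1.28] gap 25.9
the job is handed in; nothing more can be done
None
```

I lifted the yellow gauge about 12.7 mm and drew it off the hook without dropping it. It is now held square on the red dot with the plunger about half way in, and I handed the job in at 12.15 s.

Last checks:
- **Position:** the computed tip is about 0.4 mm from the dot's centre, and both cameras show it inside the dot.
- **Squareness:** the tool is within 0.1° of the fitted tile normal. Separate fits of that normal (tilt about 0.39 rad) differed by up to about 1°. At the last picture the gauge still sat straight in the jaws.
- **Plunger:** contact force along the normal is about 3.2 N, averaged over 20 readings, which means about 8 mm in. Geometry alone gave about 9.7 mm, which differs but is within the 2 mm calibration error. The stop is at 16 mm.
- **Grip:** steady at about 26 mm opening, with a 25 N squeeze.

- **Side force:** I left a small sideways force of about 1 N at the tip, probably friction, without relieving it.
- **Bystanders:** I did not re-measure the jar, figurine, knife or tile slope at the end. Nothing was seen to touch the jar, figurine or knife, and the tile is touched only by the gauge's tip.

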